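Call the inspector and point out the stray torch head

ROBOT

A 6-joint arm with a two-finger parallel gripper is mounted at the origin on a cart in front of the work surface, level with it; the furniture and walls round the work are solid. World frame = base frame: x ahead of the robot, y to its left, z up, the work surface at z = 0. Lengths are in m, angles in rad, forces in N, time in s.
With the tool pointing down it reaches from about 0.35 to 0.8 m from the base axis. Payload 7.3 kg.
Tool frame: the origin (TCP) lies between the finger pads; the fingertips stand 25 mm ahead of it and the grasp point (between the pads) lies 6 mm ahead of it (r.tip_extent is the distance from the TCP to the fingertips, in m); z points along the fingers, y is the line along which they close (so a half turn about z gives the same grasp; the last joint's range is limited). The gripper opens to 85 mm and grips with 20 to 120 N. Pads are 22 mm wide; open, the fingers measure 114 mm over their backs; the gripper's body (76 mm by 85 mm) begins 54 mm behind the grasp point. The pads swing forward as they close: fully open they stand 13 mm farther back than shut.
Start: joints at [-1.403, 0.342, 1.524, -0, 1.275, -0.146], TCP at [0.162, -0.499, 0.256] pointing down, gripper open.
Joint ranges: [-2.53, 2.53], [-0.77, 2.02], [0.04, 2.7], [-1, 4.14], [0.28, 2.66], [-3.11, 3.11]. Speed limits (rad/s): [2.57, 2.57, 3.14, 3.14, 3.14, 3.14].

INTERFACE

Orientations are given as a unit quaternion [x, y, z, w].
In Python, from workcell import r, command_gripper, optics gives the robot as it stands. The module is installed in compiled form; this text tells all that it offers. Calls block until the motion is done:
- r.reach(position, orientation): joint-space move of the TCP to a pose.
- r.move_straight(position, orientation=None, speed=0.15, max_force=None): straight line of the TCP; orientation=None keeps the orientation; speed is the mean speed in m/s. With max_force (N) it stops when the force on the tool has changed by that much, and returns True; else False.
- r.movej(angles): joint-space move.
- command_gripper(opening, force=None): finger opening in m; force is the grip in N (None keeps the last); returns when the fingers have stopped.
- r.hold(seconds).
- r.solve_ik(position, orientation): joint angles nearest the present ones, or None.
- r.read_state(): the state.
- optics.get_image(name): name is "scene" or "top" or "wrist"; returns (picture, depth): 420x560x3 uint8, red, green, blue; 420x560 float32, m along the optical axis (not along the pixel's ray), 0 where there is no reading.
- optics.camera_model(name): a dict with "K" (3x3 intrinsics, pixels), "R" (3x3) and "t" (3): a world point X has camera coordinates R X + t; the wrist camera has in their place "tool_from_camera" (4x4, takes a point from camera to tool coordinates, whose origin is the TCP and whose axes are the flange's). Camera axes: x right, y down, z forward; pixel columns grow to the right and rows downward; lengths in m; the calibration is good to about 2 mm. A picture is of the moment at which its call begins: read the wrist's pose just before it. camera_model takes no time and is no camera call.
A pose or a line that the arm cannot do raises r.PlanningError and nothing moves.
- r.finish_job(): hands the job in; it is judged then, once.
The state is a dict: "time_s": time; "joint_positions": joint angles; "dq": joint speeds; "tau": joint torques, N m; "eef_pos": TCP position; "eef_rot": TCP orientation; "contact_force": force on the tool from outside, world axes, zero at the start; "torque": the same for the moment, N m; "grip_width": finger opening in m; "grip_force": force on a finger pad.
Only numpy, scipy, OpenCV 4.12 (cv2) and the standard library are available. Lean on these libraries where they do the work, as an engineer would, in place of code of your own. Each camera call takes 0.05 s, during which the arm holds its last target. There are 200 camera calls.

TASK

One short torch head has got into the row of tall ones: press the red button of the call station to call the inspector, then point at the short head with closed fingertips about 2 cm above the middle of its open top and stay there for two seconds, then point in the same way just above the middle of the empty white reject box on the red mat for two seconds, to show where it must go. Finish by raising the hand well clear above the work. Only point: touch, push or lift none of the heads, the caliper or the reject box, and do not bring the fingertips low over any of the tall heads on the way.

Things in the scene. Friction and masses are not known exactly. Their poses are not given: they have to be found in the camera images.
- call_button (a joint): red round push button of the call station; 0 when up, 0.006 m fully down; about 5 N pushes it fully down and it springs back up. It counts as pressed beyond 0.004 m.
- call_button_top (a point): centre of the red button's top face, 26 mm across, 60 mm above the bench when up; it is pressed straight down.
- call_box: call station: grey box, 79 x 99 x 38 mm, fixed to the bench, with the red button and a small amber lamp beside it on top. Origin at the centre of its underside, on the bench.
- torch_head_07: the stray: the one short torch head in the row, a black cup with a wide open top, 34 mm across and 34 mm tall, standing loose on the bench. Origin at the centre of its underside, z up; the rim is 34 mm above the origin.
- reject_box: the reject box: an empty white open-topped box, 213 x 206 mm and 70 mm tall, thin walls, fixed on the red mat behind the row (the similar box on the green bench far to the left is not meant). Origin at the centre of its underside, z up; the rim is 70 mm above the origin. A tall brown carton of battery packs stands to the right of it, so come down from above.
- torch_head_01: one of the three tall torch heads in the row, a black open-topped cup about 41 mm across and 53 mm tall, standing loose on the bench. Origin at the centre of its underside, z up. Not to be pointed at or touched.
- torch_head_03: one of the three tall torch heads in the row, a black open-topped cup about 41 mm across and 52 mm tall, standing loose on the bench. Origin at the centre of its underside, z up. Not to be pointed at or touched.
- torch_head_05: one of the three tall torch heads in the row, a black open-topped cup about 41 mm across and 50 mm tall, standing loose on the bench. Origin at the centre of its underside, z up. Not to be pointed at or touched.
- caliper: grey caliper, 206 mm long and 15 mm high, lying loose at the left front of the bench, left of the row; origin at the middle of its underside. A bystander.
Things that resemble listed ones, but are neither listed nor needed, are in the scene too. What is shaped like the torch_head_07 but brown is not meant.

How it is judged:
By the outcome, as a careful person would: the job done as asked, in the order asked, and still so for the second after the job is handed in, with the robot touching nothing.
It also fails if it takes over 64 s, if anything falls off the work surface, if the arm or the gripper's body presses on something with over 40 N, if the wrist force passes 120 N, or if a joint passes its speed limit or range.

## Working session

There is one attempt and no reset: what is moved stays moved. The work goes in short steps, each a Python script; the robot and the scene stay as the last script left them, time stands still between calls to the robot, and variables do not carry over. Pictures are saved under pics/ and viewed, at most 10 in all, crops included, and the job is handed in when it is done.

```bash
mkdir -p pics; python3 - <<'E'
from workcell import r, optics
import cv2, numpy as np
for n in("scene","top"):
    im,d=optics.get_image(n); cv2.imwrite(f"pics/{n}0.png",im[:,:,::-1]); np.savez(f"{n}0.npz",im=im,d=d,**optics.camera_model(n))
    m=optics.camera_model(n); print(n,-m["R"].T@m["t"],m["R"][2])
s=r.read_state();print(s["time_s"],s["eef_rot"],r.tip_extent)
E
```

```text
scene [0.05220881 0.75566712 0.38604828] [ 0.57322508 -0.71799077 -0.39484461]
top [0.43086007 0.16900929 0.92151142] [ 0.13725001 -0.00284296 -0.99053236]
0.1 [ 9.87715661e-01  1.56260428e-01 -1.04680516e-05 -6.72197476e-04] 0.025
```

View pics/scene0.png

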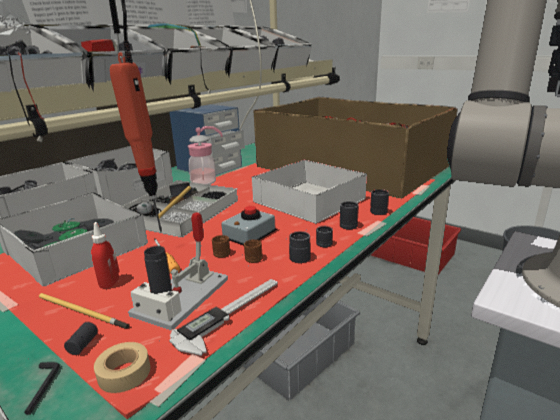

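View pics/top0.png

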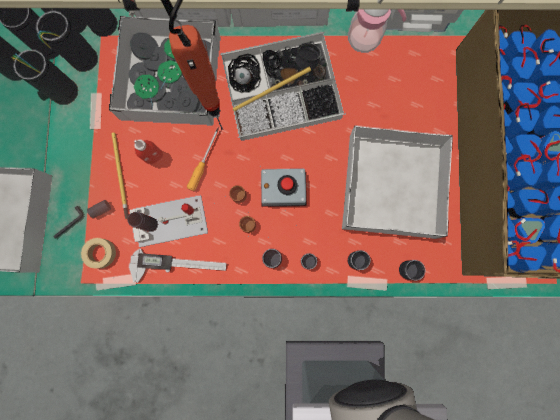

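The scene view shows the row of four black heads; the second from the left, at scene (325,237), is the short one, and in the top view it is at (310,262). In the top view the button is at (288,184), the reject box at about (398,182), with the brown carton to its right from column 460. A red screwdriver hangs near (195,70).

```bash
cat > h.py <<'E'
import numpy as np, cv2
def ray(m,uv,z):
    d=m["R"].T@np.linalg.inv(m["K"])@np.array([uv[0],uv[1],1.]); c=-m["R"].T@m["t"]
    return c+d*(z-c[2])/d[2]
def cloud(m,d):
    v,u=np.indices(d.shape); p=np.stack([u,v,np.ones_like(u)],-1)@np.linalg.inv(m["K"]).T*d[...,None]
    return (p-m["t"])@m["R"]
E
python3 - <<'E'
from h import *
z=np.load("top0.npz"); im=z["im"]; P=cloud(z,z["d"])
hsv=cv2.cvtColor(im,cv2.COLOR_RGB2HSV)
def blobs(mask,x0,y0,x1,y1,h,name):
    k=np.zeros(mask.shape,np.uint8); k[y0:y1,x0:x1]=mask[y0:y1,x0:x1]
    n,l,s,c=cv2.connectedComponentsWithStats(k)
    for i in range(1,n):
        if s[i,4]>40: print(name,s[i],c[i].round(1),ray(z,c[i],h).round(4))
red=(hsv[...,1]>170)&((hsv[...,0]<5)|(hsv[...,0]>172))
blobs(red,272,168,304,205,.06,"btn"); 
dark=hsv[...,2]<75
blobs(dark,255,240,430,285,.05,"dark")
Hh=P[...,2]
# depth-based
print("heights btn",Hh[184,286:290].round(3))
for n,u,v in(("1",272,259),("s",310,262),("3",359,260),("4",412,269)):
    w=P[v-16:v+17,u-16:u+17].reshape(-1,3); t=np.percentile(w[:,2],97); q=w[w[:,2]>t-.008]; print(n,t.round(3),q.min(0).round(3),q.max(0).round(3),((q.min(0)+q.max(0))/2).round(4))
w=P[115:250,335:456].reshape(-1,3);q=w[(w[:,2]>.06)&(w[:,2]<.08)];print("box",len(q),q.min(0).round(3),q.max(0).round(3)); 
print(cv2.minAreaRect(q[:,:2].astype(np.float32)))
w=P[20:270,456:505].reshape(-1,3);print("carton",np.percentile(w[:,2],98), w[w[:,2]>.1].min(0), ray(z,(287,184),.06))
print("screwdriver",[P[v,u].round(3) for u,v in((188,60),(210,105),(330,190))])
E
python3 - <<'E'
from workcell import r
from scipy.spatial.transform import Rotation as R
print(R.from_quat(r.read_state()["eef_rot"]).as_matrix().round(3))
E
```

```text
btn [281 178  13  12 121] [286.7 183.5] [0.6063 0.172  0.06  ]
dark [263 250  15  16 133] [268.8 256.5] [0.4561 0.2083 0.05  ]
dark [348 251  22  18 191] [358.3 258.7] [0.452  0.0252 0.05  ]
dark [302 254  14  15  72] [307.1 259.5] [0.4503 0.13   0.05  ]
dark [399 261  25  19 278] [411.4 269.4] [ 0.4305 -0.0827  0.05  ]
heights btn [0.059 0.059 0.059 0.058]
1 0.048 [0.431 0.169 0.041] [0.472 0.222 0.922] [0.4513 0.1957 0.481 ]
s 0.033 [0.431 0.111 0.025] [0.464 0.169 0.922] [0.4476 0.1398 0.4733]
3 0.052 [0.431 0.002 0.044] [0.47  0.169 0.922] [0.4503 0.0853 0.4826]
4 0.051 [ 0.409 -0.11   0.043] [0.45  0.169 0.922] [0.4294 0.0294 0.4824]
box 837 [ 0.497 -0.174  0.06 ] [0.728 0.052 0.073]
((0.6131141781806946, -0.0604286715388298), (0.2069600373506546, 0.21394267678260803), 84.2994384765625)
carton 0.18609369442259321 [ 0.43086007 -0.27535398  0.10000429] [0.60519482 0.17144699 0.06      ]
screwdriver [array([0.735, 0.317, 0.333]), array([0.729, 0.313, 0.177]), array([ 0.605,  0.076, -0.004])]
[[ 0.951  0.309 -0.   ]
 [ 0.309 -0.951  0.001]
 [ 0.    -0.001 -1.   ]]
```

```bash
python3 - <<'E'
from h import *
from workcell import r, optics, command_gripper
from scipy.spatial.transform import Rotation as R
z=np.load("top0.npz"); d=z["d"]; P=cloud(z,d)
for n,u,v,lo in(("s",310,262,.026),("1",272,259,.042),("3",359,260,.042)):
    w=P[v-16:v+17,u-16:u+17][d[v-16:v+17,u-16:u+17]>0]; q=w[(w[:,2]>lo)&(w[:,2]<.06)].astype(np.float32)
    print(n,len(q),cv2.minEnclosingCircle(q[:,:2]))
Rs=[R.from_matrix(np.array([[0,s,0],[s,0,0],[0,0,-1]])).as_quat() for s in(1,-1)]
for q in Rs:
    for p in([.42,0,.3],[.606,.172,.08],[.45,.13,.08],[.613,-.06,.115],[.613,-.06,.32]): 
        a=r.solve_ik(p,q); print(p,None if a is None else np.round(a,2))
command_gripper(0)
E
```

```text
Traceback (most recent call last):
cv2.error: OpenCV(4.12.0) /io/opencv/modules/imgproc/src/shapedescr.cpp:201: error: (-215:Assertion failed) count >= 0 && (depth == CV_32F || depth == CV_32S) in function 'minEnclosingCircle'
```

```bash
python3 - <<'E'
from h import *
from workcell import r, optics, command_gripper
from scipy.spatial.transform import Rotation as R
z=np.load("top0.npz"); d=z["d"]; P=cloud(z,d)
for n,u,v,lo in(("s",310,262,.026),("1",272,259,.042),("3",359,260,.042)):
    w=P[v-16:v+17,u-16:u+17][d[v-16:v+17,u-16:u+17]>0]; q=w[(w[:,2]>lo)&(w[:,2]<.06)].astype(np.float32)
    print(n,len(q),cv2.minEnclosingCircle(np.ascontiguousarray(q[:,:2])))
Rs=[R.from_matrix(np.array([[0,s,0],[s,0,0],[0,0,-1]])).as_quat() for s in(1,-1)]
for q in Rs:
    for p in([.42,0,.3],[.606,.172,.08],[.45,.13,.08],[.613,-.06,.115],[.613,-.06,.32]): 
        a=r.solve_ik(p,q); print(p,None if a is None else np.round(a,2))
command_gripper(0)
E
```

```text
s 66 ((0.44744783639907837, 0.1258435845375061), 0.01694135181605816)
1 74 ((0.4535582661628723, 0.20311352610588074), 0.019655289128422737)
3 104 ((0.4498422145843506, 0.021590271964669228), 0.020296692848205566)
[0.42, 0, 0.3] [-0.18  0.11  1.71 -0.    1.32 -0.18]
[0.606, 0.172, 0.08] [ 0.15  0.7   1.42 -0.    1.01  0.15]
[0.45, 0.13, 0.08] [ 0.12  0.47  1.9  -0.    0.77  0.12]
[0.613, -0.06, 0.115] [-0.22  0.64  1.44 -0.    1.06 -0.22]
[0.613, -0.06, 0.32] [-0.22  0.48  1.13 -0.    1.53 -0.22]
[0.42, 0, 0.3] [-0.18  0.11  1.71 -0.    1.32  2.96]
[0.606, 0.172, 0.08] [ 0.15  0.7   1.42 -0.    1.01 -2.99]
[0.45, 0.13, 0.08] [ 0.12  0.47  1.9  -0.    0.77 -3.02]
[0.613, -0.06, 0.115] [-0.22  0.64  1.44 -0.    1.06  2.92]
[0.613, -0.06, 0.32] [-0.22  0.48  1.13 -0.    1.53  2.92]
```

```bash
python3 - <<'E'
from h import *
from workcell import r, optics
from scipy.spatial.transform import Rotation as R
Q=R.from_matrix(np.array([[0,1,0],[1,0,0],[0,0,-1.]])).as_quat()
r.reach([.42,0,.3],Q); r.reach([.5,.14,.26],Q)
s=r.read_state(); im,d=optics.get_image("wrist"); m=optics.camera_model("wrist")
T=np.eye(4);T[:3,:3]=R.from_quat(s["eef_rot"]).as_matrix();T[:3,3]=s["eef_pos"]
W=np.linalg.inv(T@m["tool_from_camera"]); np.savez("w0.npz",im=im,d=d,K=m["K"],R=W[:3,:3],t=W[:3,3])
cv2.imwrite("pics/w0.png",im[:,:,::-1])
for n,p in(("short",[.4474,.1258,.034]),("btn",[.6057,.1717,.06])):
    c=W[:3,:3]@p+W[:3,3]; uv=m["K"]@c/c[2]; print(n,uv[:2])
print(s["time_s"],s["grip_width"],s["contact_force"],s["eef_pos"])
E
```

```text
short [226.13988747 195.29160138]
btn [400.38152927 152.60866834]
3.5917 0.0001204837470200987 [-0.02102631 -0.58598369  0.44491632] [0.49999568 0.1394719  0.25969931]
```

View pics/w0.png

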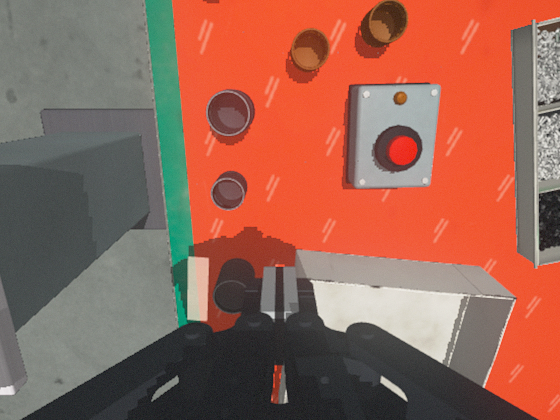

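The wrist view shows the short head's rim at about (229,193) and the button at (403,150), both within 3 px of the prediction. I'll average the two views and press.

```bash
python3 - <<'E'
from h import *
from workcell import r, optics
from scipy.spatial.transform import Rotation as R
Q=R.from_matrix(np.array([[0,1,0],[1,0,0],[0,0,-1.]])).as_quat()
z=np.load("w0.npz"); hsv=cv2.cvtColor(z["im"],cv2.COLOR_RGB2HSV)
k=np.zeros(hsv.shape[:2],np.uint8); k[128:175,380:425]=((hsv[...,1]>170)&((hsv[...,0]<5)|(hsv[...,0]>172)))[128:175,380:425]
n,l,st,c=cv2.connectedComponentsWithStats(k); i=1+st[1:,4].argmax(); B=ray(z,c[i],.06); print("btn",st[i],c[i],B)
P=cloud(z,z["d"]); w=P[170:215,205:250].reshape(-1,3); q=w[(w[:,2]>.026)&(w[:,2]<.045)].astype(np.float32)
S=cv2.minEnclosingCircle(np.ascontiguousarray(q[:,:2])); print("short",S,ray(z,(229,193),.034))
B=(B[:2]+[.6057,.1717])/2; S=(np.array(S[0])+[.4474,.1258])/2; print(B,S); np.save("S.npy",S)
r.move_straight([*B,.15],Q,speed=.15); r.move_straight([*B,.095],speed=.1)
f0=r.read_state()["contact_force"]
hit=r.move_straight([*B,.078],speed=.02,max_force=10)
s=r.read_state(); print(hit,s["eef_pos"],s["contact_force"]-f0)
r.hold(.3)
s=r.read_state(); im,d=optics.get_image("scene"); cv2.imwrite("pics/press.png",cv2.resize(im[170:280,180:400,::-1],None,fx=3,fy=3))
print(s["time_s"],s["eef_pos"],s["contact_force"]-f0)
E
```

```text
btn [389 136  29  29 672] [402.3764881  149.95535714] [0.60719944 0.1740128  0.06      ]
short ((0.4489176273345947, 0.12712469696998596), 0.017267610877752304) [0.45031573 0.12813123 0.034     ]
[0.60644972 0.1728564 ] [0.44815881 0.12646235]
True [0.60650356 0.1728475  0.07909963] [-0.39701553 -1.15363351  4.3528997 ]
6.6333 [0.60650305 0.17284153 0.07907799] [-1.45404925  0.01615504  5.97683853]
```

View pics/press.png

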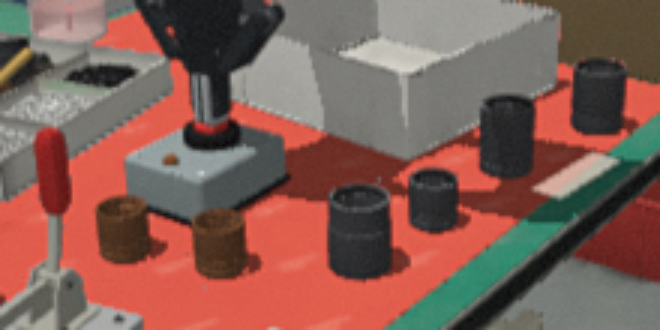

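The fingertips are on the button (crop at about 210,130), 5.9 mm down with 6 N, so it is pressed. I'll push slightly further to confirm the stop, then go on to point at the short head.

```bash
python3 - <<'E'
from h import *
from workcell import r, optics
S=np.load("S.npy"); B=r.read_state()["eef_pos"][:2]
f=r.read_state()["contact_force"][2]
print(r.move_straight([*B,.078],speed=.02,max_force=20), r.read_state()["eef_pos"][2], r.read_state()["contact_force"][2]-f)
r.move_straight([*B,.19],speed=.15)
r.move_straight([*S,.19],speed=.15)
r.move_straight([*S,.034+.02+r.tip_extent],speed=.08)
r.hold(1.2)
im,d=optics.get_image("scene"); cv2.imwrite("pics/point1.png",cv2.resize(im[170:280,180:400,::-1],None,fx=3,fy=3))
r.hold(1.5); s=r.read_state(); print(s["time_s"],s["eef_pos"],s["contact_force"])
E
```

```text
False 0.07903082846686783 4.51025248355912
13.375 [0.44818868 0.12645227 0.07901478] [-1.14743011 -0.8269783  -0.18033928]
```

View pics/point1.png

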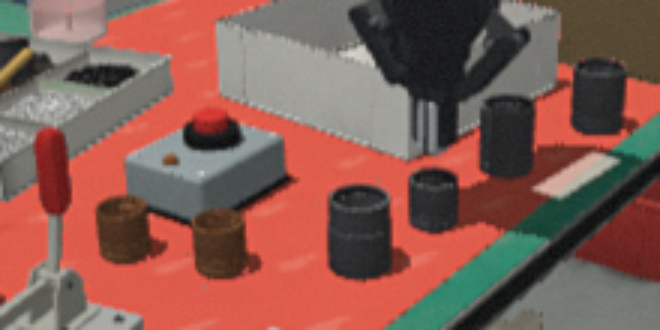

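The button bottomed out: force rose with no further travel. The fingertips (crop 430,150) stand just above the short head's rim (433,178), and nothing has moved. Next is the reject box.

```bash
python3 - <<'E'
from h import *
from workcell import r, optics
S=np.load("S.npy"); C=[.6135,-.06]
r.move_straight([*S,.22],speed=.15)
r.move_straight([*C,.22],speed=.15)
r.move_straight([*C,.07+.02+r.tip_extent],speed=.08)
r.hold(1.2)
im,d=optics.get_image("top"); cv2.imwrite("pics/point2.png",im[:,:,::-1])
r.hold(1.5); s=r.read_state(); print(s["time_s"],s["eef_pos"],s["contact_force"])
r.move_straight([*C,.36],speed=.15); r.hold(.5)
im,d=optics.get_image("top"); cv2.imwrite("pics/end.png",im[:,:,::-1])
s=r.read_state(); print(s["time_s"],s["eef_pos"],s["contact_force"])
E
```

```text
20.4833 [ 0.61348524 -0.06000052  0.11500153] [-0.54706728  0.06440474 -0.649297  ]
22.8167 [ 0.61350528 -0.05999958  0.35999524] [-0.49086957 -1.01218785 -0.31211986]
```

View pics/point2.png

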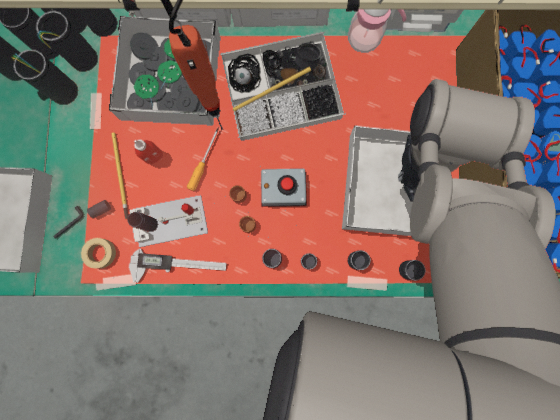

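The hand was over the reject box (about 410,170) and the heads at row 260, the caliper and the box are where they were at the start. The hand is now raised to 0.36 m, so I'm handing in.

```bash
python3 -c "
from workcell import r
print(r.finish_job())"
```

```text
the job is handed in; nothing more can be done
None
```

I pressed the call button to its stop, pointed about 2 cm above the short head and then above the middle of the reject box for over two seconds each, raised the hand to 0.36 m, and handed the job in at about 23 s with no unplanned contact seen.

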